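Dock the battery module and shut the cover

TASK

Slide the loose grey battery module along the bench, plug first and without lifting it, into the open end of the charging dock until its plug is fully home in the socket. Then swing the dock's hinged cover fully shut over it. Do not disturb the brown bottles, the beaker or the timer standing around.

Things in the scene. Friction and masses are not known exactly. Their poses are not given: they have to be found in the camera images.
- module_center (a point): Centre of the loose grey battery module, 25 mm above the bench; x axis points to its plug, z up. Body 90 (x) x 94 (y) x 50 (z) mm, x = -45 (flat rear) to +45 (front), too wide for most grippers, 0.3 to 0.55 kg. Starts in front of the dock's open end, 20 to 45 mm off its centre line on the robot's side (socket_mouth +y), turned up to 0.35 rad from it.
- module: The module again: same axes, origin on its underside below module_center. Its black plug block, 44 wide (y) x 20 high (z) mm, sticks out 24 mm from the middle of the front face, from x = +45 to +69 mm, 15 to 35 mm above the underside; front corners rounded.
- socket_mouth (a point): Centre of the mouth of the dock's socket hole, 25 mm above the bench; x axis = level plug-in direction, y level across, z up. Hole 47 wide x 24 high x 32 mm deep. With the plug fully home the module's front face rests on the socket housing: module_center is at x = -45 mm, y = 0, and the module's rear face at x = -90 mm, 6 mm out of the side walls.
- dock: Grey charging dock, fixed to the bench, no floor: the module slides on the bench. Origin on the bench below socket_mouth, same axes. Side walls 97.2 mm apart, 8 thick, 56 high, x = -84 to 0; at their ends flared guides 34 high widen the open end to about 120 mm at x = -113. Socket housing x = 0 to 56, 113 wide, 56 high. Cover hinge axis along y at x = +35, z = 60 mm.
- cover (a joint): Hinge angle of the dock's cover, rad: 0 shut (level over the module), 1.57 upright, 1.95 its stop; starts open at 1.55 to 1.85, standing over the socket end. The hinge is stiff: the cover stays where it is left, needs about 2.5 N at its free edge and must be pushed all the way down.
- cover_edge (a point): Middle of the cover's free edge, half-way in its thickness. The cover is an aluminium plate 113 wide, 5 thick, reaching 132.5 mm from the hinge axis. x axis to the hinge, z out of the outer face (up when shut). A lip 80 wide, 4 thick reaches 24 mm below this point when shut and drops 3.5 mm behind the rear of a module that is home; it jams on one that is not.
- amber_bottle_1: Bystander: brown glass bottle, 81 mm wide, 178 mm tall, origin under its centre.
- dropper_1: Bystander: small brown dropper bottle, 33 mm wide, 85 mm tall, origin under its centre.
- beaker: Bystander: clear beaker, 54 mm wide, 70 mm tall, origin under its centre.
- timer: Bystander: flat white timer, 62 x 64 x 18 mm, origin under its centre.
There are look-alikes about, which are no part of the job. Several things look just like the module: the one meant starts farthest to the robot's left.

How it is judged:
By the outcome, as a careful person would: the job done as asked, in the order asked, and still so for the second after the job is handed in, with the robot touching nothing.
It also fails if it takes over 61 s, if anything falls off the work surface, if the arm or the gripper's body presses on something with over 40 N, if the wrist force passes 120 N, or if a joint passes its speed limit or range.

ROBOT

A 6-joint arm with a two-finger parallel gripper is mounted at the origin on a cart in front of the work surface, level with it; the furniture and walls round the work are solid. World frame = base frame: x ahead of the robot, y to its left, z up, the work surface at z = 0. Lengths are in m, angles in rad, forces in N, time in s.
With the tool pointing down it reaches from about 0.3 to 0.775 m from the base axis. Payload 14.6 kg.
Tool frame: the origin (TCP) lies midway between the tips of the shut fingers; the grasp point (between the pads) lies 19 mm behind it; z points along the fingers, y is the line along which they close (so a half turn about z gives the same grasp; the last joint's range is limited). The gripper opens to 94 mm and grips with 3 to 60 N. Pads are 16 mm wide; open, the fingers measure 119 mm over their backs; the gripper's body (75 mm by 177 mm) begins 78 mm behind the grasp point.
Start: joints at [-1.406, 0.3, 1.521, -0, 1.321, -0.067], TCP at [0.126, -0.535, 0.177] pointing down, gripper open.
Joint ranges: [-3.03, 3.03], [-0.79, 2.21], [0.23, 2.52], [-1.04, 4.18], [0, 3.07], [-2.55, 2.55]. Speed limits (rad/s): [2.22, 2.22, 2.57, 3.14, 3.14, 3.14].

INTERFACE

Orientations are given as [roll, pitch, yaw] about the fixed x, y, z axes, in that order (R = Rz(yaw) Ry(pitch) Rx(roll)).
In Python, from station import telemetry, optics, ctrl gives the robot as it stands.
- The arm moves only by the tool carry_out, never from a script. Its argument "plan" is a list that holds one entry, the list of rows, each a list of 7 numbers: the shift along the tool's x, y, z in mm, then the turn, a rotation vector about the tool's x, y, z in rad, then the finger opening in mm, from 0 to 94. A call has 1 to 20 rows; each row shifts and turns the commanded pose from where the row before left it, along the tool's axes as they then stand; what a row does not reach is not made up. A row lasts 1/12 s, in which the tool goes at most 41.7 mm and 7.16 degrees, less where a joint would pass 70% of its speed; a pose out of reach is approached as far as the arm can. A call with a gripper value outside its range is refused whole. The fingers move at their own pace and stop on an object; "squeeze" is the grip in N (left out, the last holds). Time passes only in rows, so rows that do not move let the fingers close. It gives the time, the measured TCP pose, the force, the opening and the grip force at its end, in the units of the state.
- telemetry.get_obs(): the state, without advancing time (a new reading comes with each control period).
- optics.camera(name): name is "scene" or "top"; returns a dict with "pixels" (480x640x3 uint8, red, green, blue), "intrinsics" (3x3 intrinsics, pixels), "dist_coeffs" ([k1, k2, p1, p2, k3] as OpenCV has them; the pictures are not rectified), "origin" and "rotation" of the camera in the world. Camera axes: x right, y down, z forward; pixel columns grow to the right and rows downward; lengths in m; the calibration is good to about 2 mm. A picture is of the moment at which its call begins. There is no depth.
- ctrl.hand_in(): hands the job in; it is judged then, once.
The state is a dict: "time_s": time; "qpos": joint angles; "joint_vel": joint speeds; "tau": joint torques, N m; "ee_pos": TCP position; "eef_rot": TCP orientation; "force": force on the tool from outside, world axes, zero at the start; "moment": the same for the moment, N m; "grip_width": finger opening in m; "grip_force": force on a finger pad.
Only numpy, scipy, OpenCV 4.12 (cv2) and the standard library are available. Lean on these libraries where they do the work, as an engineer would, in place of code of your own. Each camera call takes 0.05 s, during which the arm holds its last target. There are 200 camera calls.

## Working session

There is one attempt and no reset: what is moved stays moved. The work goes in short steps, Python scripts to look and compute and a tool call to move; the robot and the scene stay as the last step left them, time stands still between calls to the robot, and variables do not carry over. Pictures are saved under pics/ and viewed, at most 10 in all, crops included, and the job is handed in when it is done.

Besides the shell and the picture viewer there is one more tool, called after "Emit:" as a command line: name --argument value ..., lists and objects as JSON in quotes. carry_out: Moves the arm, as the interface text tells. Its arguments: {"type":"object","properties":{"plan":{"type":"array","items":{"type":"array","items":{"type":"array","items":{"type":"number"}}}},"squeeze":{"type":"number"}},"required":["plan"]}

```bash
mkdir -p pics; cat > h.py <<'E'
import numpy as np, cv2, sys
from station import telemetry, optics, ctrl
def snap(n,f):
    c=optics.camera(n); cv2.imwrite('pics/'+f,c['pixels'][:,:,::-1]); np.savez('pics/'+f[:-4]+'.npz',**{k:np.array(v) for k,v in c.items()}); return c
def load(f): return dict(np.load('pics/'+f+'.npz'))
def pos(c,uv,z):
    p=cv2.undistortPoints(np.array(uv,float).reshape(-1,1,2),c['intrinsics'],c['dist_coeffs'])[:,0]
    d=np.c_[p,np.ones(len(p))]@np.array(c['rotation']).T; o=np.array(c['origin'])
    return o+d*((z-o[2])/d[:,2])[:,None]
def proj(c,P):
    R=np.array(c['rotation']);t=-R.T@np.array(c['origin'])
    return cv2.projectPoints(np.array(P,float).reshape(-1,1,3),cv2.Rodrigues(R.T)[0],t,c['intrinsics'],c['dist_coeffs'])[0][:,0]
E
python3 - <<'E'
from h import *
for n in('scene','top'):
    c=snap(n,n+'0.png'); print(n,c['origin'],np.round(c['rotation'],3).tolist(),c['intrinsics'][0])
print(telemetry.get_obs())
E
```

```text
scene [-0.03542201  0.61214796  1.27143208] [-2.47, -0.012, -2.501] [601.59414754   0.         314.47861476]
top [ 0.43794248 -0.16365153  1.33045972] [-3.063, 0.017, -1.553] [485.5395491    0.         321.27082294]
{'time_s': 0.1, 'qpos': array([-1.40563970e+00,  3.00407694e-01,  1.52149683e+00, -8.63670444e-06,
        1.32073044e+00, -6.66174535e-02]), 'joint_vel': array([-0.00053585, -0.00263348, -0.00162976, -0.00156405,  0.00235123,
        0.00049336]), 'tau': array([ 1.05426116e-03, -5.32645476e+01, -3.53281689e+01,  7.09385052e-02,
        2.35204009e-02, -5.62017726e-05]), 'ee_pos': array([ 0.12627917, -0.53503466,  0.17615677]), 'eef_rot': array([-3.14055210e+00, -6.10375106e-05,  2.31776187e-01]), 'force': array([-0.56313689,  0.37319779,  1.6425101 ]), 'moment': array([-0.01040463, -0.04326403, -0.0313257 ]), 'grip_force': 0.0, 'grip_width': 0.09417232479608739}
```

View pics/scene0.png

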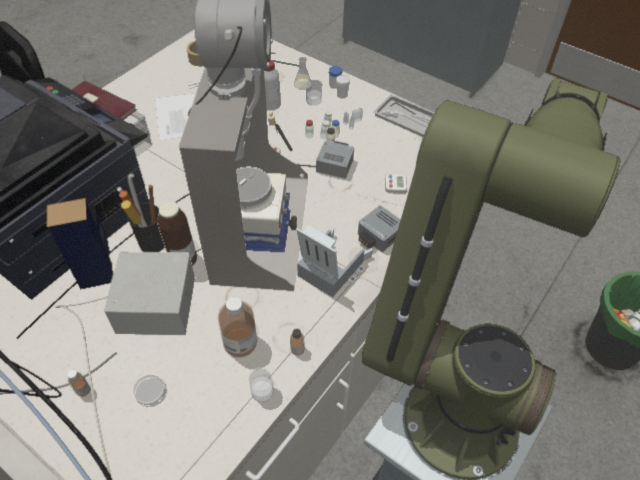

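View pics/top0.png

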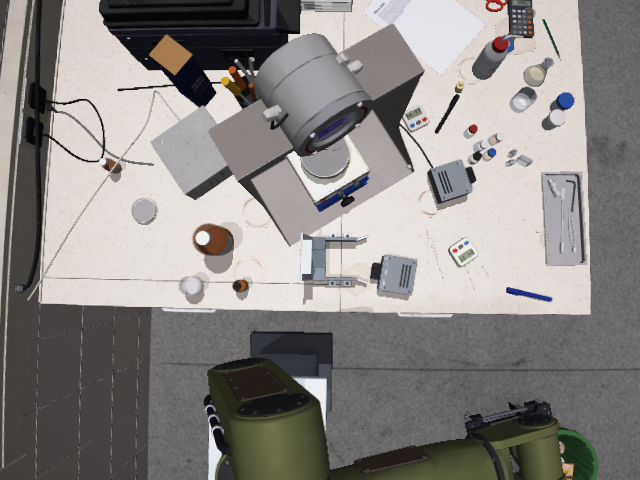

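Top view: the dock is at about (330,262), with its open end to the right. Module candidates are the grey one at (398,275), plug to the left, and a grey one at (450,182), plug to the right. The grey box at (195,150) is too big. The one farthest to the robot's left (image left) is (398,275). I'll check it in a close crop.

```bash
python3 - <<'E'
import cv2
a=cv2.imread('pics/top0.png')[220:310,290:430]; b=cv2.imread('pics/scene0.png')[195:300,285:425]
a=cv2.resize(a,(800,514),interpolation=cv2.INTER_CUBIC)
cv2.imwrite('pics/c1.png',a)
cv2.imwrite('pics/c2.png',cv2.resize(b,(800,600),interpolation=cv2.INTER_CUBIC))
E
```

```text
(no output)
```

View pics/c1.png

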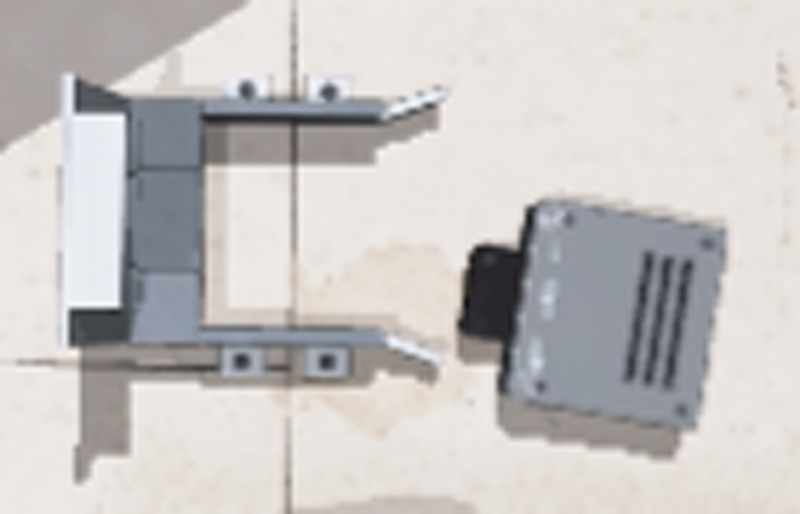

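View pics/c2.png

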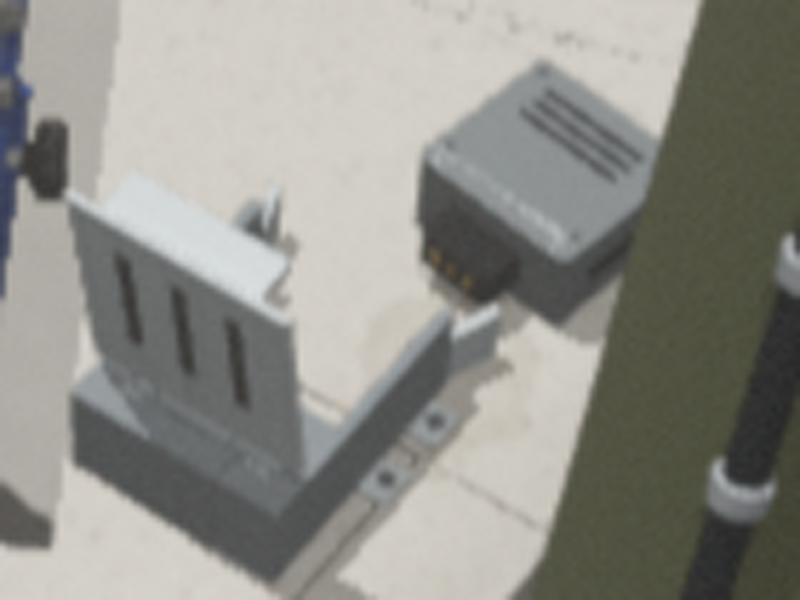

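The crop confirms it: a grey module with its black plug facing the dock opening, with top corners at crop pixels (532,200), (725,226), (695,428) and (505,398). The dock's cover stands at the left. Next I'll compute the poses.

```bash
python3 - <<'E'
from h import *
c=load('top0'); s=800/140
f=lambda l:np.array(l)/s+[290,220]-0.4
m=pos(c,f([(532,200),(725,226),(695,428),(505,398)]),.05)
print('mod',m.round(4).tolist(), m.mean(0)); e=[np.linalg.norm(m[i]-m[(i+1)%4]) for i in range(4)];print(e)
a=(m[0]+m[3]-m[1]-m[2])[:2]; print('yaw',np.arctan2(a[1],a[0]))
d=pos(c,f([(203,100),(203,343),(380,100),(380,343),(203,119),(203,327),(380,119),(380,327)]),.056); print('dock',d.round(4).tolist())
k=load('scene0');g=lambda l:np.array(l)/(800/140)+[285,195]-.4
# cover edge corners (outer), bottom
print('bottlepos',pos(c,[(212,240),(240,287),(191,287),(462,251),(450,182)],0.0).round(3).tolist())
# refine by fit: dock pose from corners
from scipy.optimize import least_squares
# dock: scene corners of housing top back: crop (78,400)->x=56,y=-56.5 ; (272,512)->x=56,y=+56.5
def T(p,P): 
    cs,sn=np.cos(p[2]),np.sin(p[2]); P=np.array(P,float); return np.c_[p[0]+cs*P[:,0]-sn*P[:,1],p[1]+sn*P[:,0]+cs*P[:,1],P[:,2]]
top=[(0,-.0566,.056),(0,.0566,.056),(-.084,-.0566,.056),(-.084,.0566,.056)];tu=f([(203,100),(203,343),(382,100),(382,343)])
sc=[(.056,-.0566,.056),(.056,.0566,.056),(-.084,.0566,.056)];su=g([(75,398),(274,514),(450,312)])
r=least_squares(lambda p:np.r_[(proj(c,T(p,top))-tu).ravel(),(proj(k,T(p,sc))-su).ravel()],[.4,-.13,1.57])
print('dockfit',r.x,r.fun.round(1))
p=r.x
# cover angle: scene outer free corners
def cov(a,y):  # outer-face free edge corner: dist .1325, outer surface +2.5mm
    return [.035-.1325*np.cos(a)+.0025*np.sin(a), y, .06+.1325*np.sin(a)+.0025*np.cos(a)]
su2=g([(68,195),(295,322)])
q=least_squares(lambda a:(proj(k,T(p,[cov(a[0],-.0565),cov(a[0],.0565)]))-su2).ravel(),[1.6]); print('cover',q.x,q.fun.round(1))
mt=[(.045,-.047,.05),(-.045,-.047,.05),(-.045,.047,.05),(.045,.047,.05)]
# image upper = world +x = module -y when x->+Y
mu=f([(532,200),(725,226),(695,428),(505,398)]); ms=g([(425,152),(543,62),(565,262)])
r2=least_squares(lambda p:np.r_[(proj(c,T(p,mt))-mu).ravel(),(proj(k,T(p,[mt[0],mt[1],mt[3]]))-ms).ravel()],[.4,-.3,1.5]); print('modfit',r2.x,r2.fun.round(1))
R=np.array([[np.cos(p[2]),-np.sin(p[2])],[np.sin(p[2]),np.cos(p[2])]])
print('mod in dock',R.T@(r2.x[:2]-p[:2]),r2.x[2]-p[2])
E
```

```text
Traceback (most recent call last):
  File "h.py", line 9, in pos
    return o+d*((z-o[2])/d[:,2])[:,None]
                         ~^^^^^
IndexError: too many indices for array: array is 1-dimensional, but 2 were indexed
```

```bash
cat >> h.py <<'E'
from scipy.spatial.transform import Rotation as Ro
_l=load
def load(f):
    c=_l(f); c['rotation']=Ro.from_euler('xyz',c['rotation']).as_matrix(); return c
from scipy.optimize import least_squares
def T(p,P):
    cs,sn=np.cos(p[2]),np.sin(p[2]); P=np.array(P,float); return np.c_[p[0]+cs*P[:,0]-sn*P[:,1],p[1]+sn*P[:,0]+cs*P[:,1],P[:,2]]
MT=[(.045,-.047,.05),(-.045,-.047,.05),(-.045,.047,.05),(.045,.047,.05)]
E
cat > fit.py <<'E'
from h import *
c=load('top0'); s=800/140
f=lambda l:np.array(l)/s+[290,220]-0.4
m=pos(c,f([(532,200),(725,226),(695,428),(505,398)]),.05)
print('mod', m.mean(0),[np.linalg.norm(m[i]-m[(i+1)%4]).round(4) for i in range(4)])
k=load('scene0');g=lambda l:np.array(l)/s+[285,195]-.4
print('others',pos(c,[(212,245),(240,287),(191,287),(462,251),(450,182),(290,243),(411,167)],0.0).round(3).tolist())
top=[(0,-.0566,.056),(0,.0566,.056),(-.084,-.0566,.056),(-.084,.0566,.056)];tu=f([(203,100),(203,343),(382,100),(382,343)])
sc=[(.056,-.0566,.056),(.056,.0566,.056),(-.084,.0566,.056)];su=g([(75,398),(274,514),(450,312)])
r=least_squares(lambda p:np.r_[(proj(c,T(p,top))-tu).ravel(),(proj(k,T(p,sc))-su).ravel()],[.4,-.13,1.57])
print('dockfit',r.x,r.fun.round(1)); p=r.x
def cov(a,y): return [.035-.1325*np.cos(a)+.0025*np.sin(a), y, .06+.1325*np.sin(a)+.0025*np.cos(a)]
su2=g([(68,195),(295,322)])
q=least_squares(lambda a:(proj(k,T(p,[cov(a[0],-.0565),cov(a[0],.0565)]))-su2).ravel(),[1.6]); print('cover',q.x,q.fun.round(1))
mu=f([(532,200),(725,226),(695,428),(505,398)]); ms=g([(425,152),(543,62),(565,262)])
r2=least_squares(lambda p:np.r_[(proj(c,T(p,MT))-mu).ravel(),(proj(k,T(p,[MT[0],MT[1],MT[3]]))-ms).ravel()],[.4,-.3,1.5]); print('modfit',r2.x,r2.fun.round(1))
R=np.array([[np.cos(p[2]),-np.sin(p[2])],[np.sin(p[2]),np.cos(p[2])]])
print('mod in dock',R.T@(r2.x[:2]-p[:2]),r2.x[2]-p[2])
E
python3 fit.py
```

```text
mod [ 0.43378549 -0.34182682  0.05      ] [np.float64(0.0899), np.float64(0.0939), np.float64(0.0883), np.float64(0.0918)]
others [[0.505, 0.162, 0.0], [0.391, 0.081, 0.0], [0.388, 0.217, 0.0], [0.5, -0.527, 0.0], [0.692, -0.495, 0.0], [0.514, -0.054, 0.0], [0.732, -0.386, 0.0]]
dockfit [ 0.47282668 -0.15063828  1.58830831] [-0.5 -0.4 -0.5  0.2  0.1 -0.4  0.3  0.2 -1.3 -0.9  0.9  0.7  1.  -0.3]
cover [1.6966471] [-0.2 -0.3 -0.1 -0. ]
modfit [ 0.43320984 -0.34264294  1.42758619] [ 0.5 -0.4  0.5  0.5  0.4  0.5 -0.2  0.3 -1.7  0.7 -0.2 -1.1  0.4  1. ]
mod in dock [-0.19128149  0.04297298] -0.16072212471045932
```

Poses hold up: edge lengths match and the residuals are about 1 px. In the dock frame the module is at (-191, +43) mm, turned -0.16 rad. The cover is at 1.70 rad. My plan is to use two spread fingers to push the robot-side face sideways onto the centre line, then push the rear face home, then swing the cover shut.

Emit:
carry_out --plan '[[[0, 0, 0, 0, 0, 0.094, 50], [0, 0, 0, 0, 0, 0.094, 50], [0, 0, 0, 0, 0, 0.094, 50], [0, 0, 0, 0, 0, 0.093, 50], [16.8, -19.5, 0, 0, 0, 0, 50], [16.8, -19.5, 0, 0, 0, 0, 50], [16.8, -19.5, 0, 0, 0, 0, 50], [16.8, -19.5, 0, 0, 0, 0, 50], [16.8, -19.5, 0, 0, 0, 0, 50], [16.8, -19.5, 0, 0, 0, 0, 50], [16.8, -19.5, 0, 0, 0, 0, 50], [16.8, -19.5, 0, 0, 0, 0, 50], [16.8, -19.5, 0, 0, 0, 0, 50], [16.8, -19.5, 0, 0, 0, 0, 50], [16.8, -19.5, 0, 0, 0, 0, 50], [16.8, -19.5, 0, 0, 0, 0, 50], [0, 0, 20, 0, 0, 0, 50], [0, 0, 20, 0, 0, 0, 50], [0, 0, 20, 0, 0, 0, 50], [0, 0, 0, 0, 0, 0, 50]]]'

```text
time_s: 1.77
ee_pos: [0.358, -0.3309, 0.1132]
eef_rot: [-3.138, 0.005, -0.143]
force: [-0.0, 0.4, -1.5]
grip_width: 0.0498
grip_force: 0.0
```

Emit:
carry_out --plan '[[[0, 0, 20, 0, 0, 0, 50], [0, 0, 20, 0, 0, 0, 50], [0, 0, 20, 0, 0, 0, 50], [0, 0, 20, 0, 0, 0, 50], [0, 0, 18, 0, 0, 0, 50], [8, 0, 0, 0, 0, 0, 50], [6, 0, 0, 0, 0, 0, 50], [4, 0, 0, 0, 0, 0, 50], [4, 0, 0, 0, 0, 0, 50], [4, 0, 0, 0, 0, -0.02, 50], [4, 0, 0, 0, 0, -0.02, 50], [4, 0, 0, 0, 0, -0.02, 50], [4, 0, 0, 0, 0, -0.02, 50], [4, 0, 0, 0, 0, -0.02, 50], [4, 0, 0, 0, 0, -0.02, 50], [4, 0, 0, 0, 0, -0.02, 50], [4, 0, 0, 0, 0, -0.02, 50], [4, 0, 0, 0, 0, 0, 50], [2, 0, 0, 0, 0, 0, 50], [0, 0, 0, 0, 0, 0, 50]]]'

```text
time_s: 3.43
ee_pos: [0.4194, -0.3377, 0.0186]
eef_rot: [-3.142, -0.0, 0.017]
force: [-0.1, 0.2, -0.9]
grip_width: 0.0501
grip_force: 0.0
```

```bash
python3 - <<'E'
from h import *
snap('top','t1.png');snap('scene','s1.png')
a=cv2.imread('pics/t1.png')[215:315,300:430]; b=cv2.imread('pics/s1.png')[150:300,285:440]
cv2.imwrite('pics/j1.png',np.hstack([cv2.resize(a,(450,346),interpolation=2),cv2.resize(b,(350,346),interpolation=2)]))
E
```

```text
(no output)
```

View pics/j1.png

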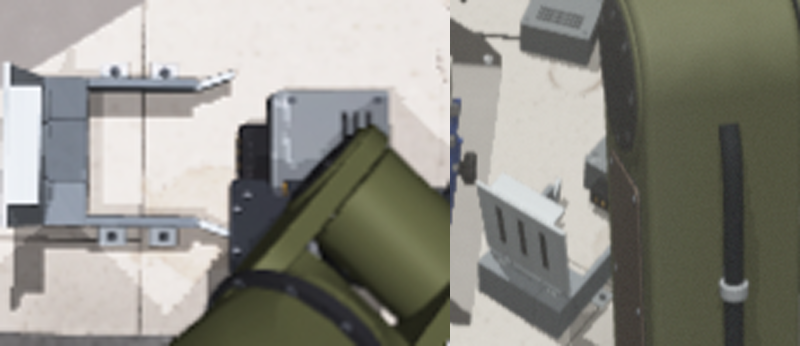

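The module moved towards the centre line: its far edge now runs from about (273,92) to (388,90) in the left crop and looks parallel to the dock. I'll compute the pose.

```bash
python3 - <<'E'
from h import *
c=load('t1');s=450/130
w=pos(c,np.array([(273,92),(388,90)])/s+[300,215]-.4,.05);print(w)
p=[.4728,-.1506,1.588];R=np.array([[np.cos(p[2]),-np.sin(p[2])],[np.sin(p[2]),np.cos(p[2])]])
print((w[:,:2]-p[:2])@R)
e=telemetry.get_obs()['ee_pos'];print((e[:2]-p[:2])@R)
E
```

```text
[[ 0.5203291  -0.29192294  0.05      ]
 [ 0.52329569 -0.37979743  0.05      ]]
[[-0.14211967 -0.04509092]
 [-0.23003219 -0.04654537]]
[-0.18614555  0.05693504]
```

Emit:
carry_out --plan '[[[-15, 0, 0, 0, 0, 0, 50], [-15, 0, 0, 0, 0, 0, 50], [0, 0, -20, 0, 0, 0, 50], [0, 0, -20, 0, 0, 0, 50], [0, 0, -20, 0, 0, 0, 50], [0, 0, -20, 0, 0, 0, 50], [14.3, 12.4, 0, 0, 0, 0, 50], [14.3, 12.4, 0, 0, 0, 0, 50], [14.3, 12.4, 0, 0, 0, 0, 50], [14.3, 12.4, 0, 0, 0, 0, 50], [14.3, 12.4, 0, 0, 0, 0, 50], [14.3, 12.4, 0, 0, 0, 0, 50], [0, 0, 0, 0, 0, -0.121, 50], [0, 0, 0, 0, 0, -0.121, 50], [0, 0, 0, 0, 0, -0.121, 50], [0, 0, 0, 0, 0, -0.121, 50], [0, 0, 0, 0, 0, -0.121, 50], [0, 0, 0, 0, 0, -0.121, 50], [0, 0, 0, 0, 0, -0.121, 50], [0, 0, 0, 0, 0, -0.121, 50]]]'

```text
time_s: 5.2
ee_pos: [0.4759, -0.4112, 0.0985]
eef_rot: [-3.142, -0.0, 0.991]
force: [1.5, -0.0, -0.2]
grip_width: 0.0502
grip_force: 0.0
```

Emit:
carry_out --plan '[[[0, 0, 0, 0, 0, -0.121, 50], [0, 0, 0, 0, 0, -0.121, 50], [0, 0, 0, 0, 0, -0.121, 50], [0, 0, 0, 0, 0, -0.121, 50], [0, 0, 0, 0, 0, -0.121, 50], [0, 0, 0, 0, 0, 0, 50]]]'

```text
time_s: 5.7
ee_pos: [0.4759, -0.4113, 0.0986]
eef_rot: [3.142, -0.0, 1.596]
force: [0.9, -0.4, -0.3]
grip_width: 0.05
grip_force: 0.0
```

Emit:
carry_out --plan '[[[0, 0, 17, 0, 0, 0, 50], [0, 0, 17, 0, 0, 0, 50], [0, 0, 17, 0, 0, 0, 50], [0, 0, 17, 0, 0, 0, 50], [0, 0, 14, 0, 0, 0, 50], [8, 0, 0, 0, 0, 0, 50], [6, 0, 0, 0, 0, 0, 50], [4, 0, 0, 0, 0, 0, 50], [4, 0, 0, 0, 0, 0, 50], [5, 0, 0, 0, 0, 0, 50], [6, 0, 0, 0, 0, 0, 50], [6, 0, 0, 0, 0, 0, 50], [6, 0, 0, 0, 0, 0, 50], [6, 0, 0, 0, 0, 0, 50], [6, 0, 0, 0, 0, 0, 50], [6, 0, 0, 0, 0, 0, 50], [6, 0, 0, 0, 0, 0, 50], [6, 0, 0, 0, 0, 0, 50], [5, 0, 0, 0, 0, 0, 50], [5, 0, 0, 0, 0, 0, 50]]]'

```text
time_s: 7.37
ee_pos: [0.4743, -0.3257, 0.0166]
eef_rot: [-3.142, -0.0, 1.59]
force: [-0.8, -2.9, 1.3]
grip_width: 0.0497
grip_force: 1.2
```

```bash
python3 - <<'E'
from h import *
snap('top','t2.png');snap('scene','s2.png')
a=cv2.imread('pics/t2.png')[215:315,300:430]; b=cv2.imread('pics/s2.png')[180:300,285:425]
cv2.imwrite('pics/j2.png',np.hstack([cv2.resize(a,(450,346),interpolation=2),cv2.resize(b,(350,346),interpolation=2)]))
E
```

```text
(no output)
```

View pics/j2.png

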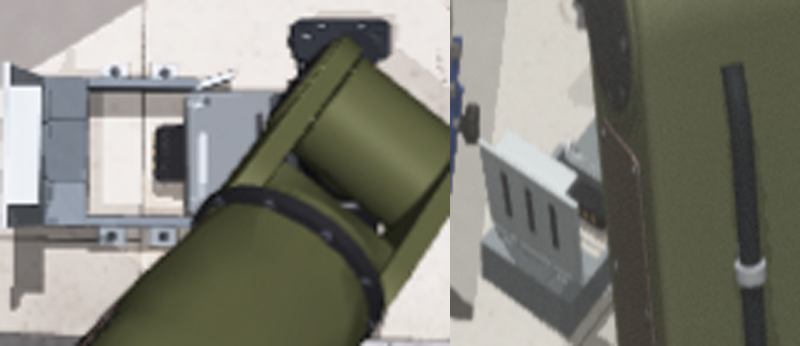

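The module is square and just entering between the side walls: its front edge is at column 188 and the housing at 87. I'll keep pushing.

Emit:
carry_out --plan '[[[5, 0, 0, 0, 0, 0, 50], [5, 0, 0, 0, 0, 0, 50], [5, 0, 0, 0, 0, 0, 50], [5, 0, 0, 0, 0, 0, 50], [5, 0, 0, 0, 0, 0, 50], [5, 0, 0, 0, 0, 0, 50], [5, 0, 0, 0, 0, 0, 50], [5, 0, 0, 0, 0, 0, 50]]]'

```text
time_s: 8.13
ee_pos: [0.4736, -0.2857, 0.0166]
eef_rot: [-3.142, -0.0, 1.59]
force: [0.7, -1.2, -0.5]
grip_width: 0.0502
grip_force: 0.7
```

Emit:
carry_out --plan '[[[4, 0, 0, 0, 0, 0, 50], [4, 0, 0, 0, 0, 0, 50], [4, 0, 0, 0, 0, 0, 50], [4, 0, 0, 0, 0, 0, 50], [4, 0, 0, 0, 0, 0, 50]]]'

```text
time_s: 8.55
ee_pos: [0.4732, -0.2659, 0.0166]
eef_rot: [-3.142, -0.0, 1.59]
force: [0.1, -1.3, -0.0]
grip_width: 0.0499
grip_force: 0.7
```

Emit:
carry_out --plan '[[[3, 0, 0, 0, 0, 0, 50], [3, 0, 0, 0, 0, 0, 50], [2, 0, 0, 0, 0, 0, 50], [2, 0, 0, 0, 0, 0, 50]]]'

```text
time_s: 8.88
ee_pos: [0.473, -0.2561, 0.0167]
eef_rot: [3.142, 0.0, 1.59]
force: [0.3, -1.4, -0.3]
grip_width: 0.0499
grip_force: 0.7
```

Emit:
carry_out --plan '[[[2, 0, 0, 0, 0, 0, 50], [2, 0, 0, 0, 0, 0, 50]]]'

```text
time_s: 9.05
ee_pos: [0.473, -0.2522, 0.0167]
eef_rot: [3.142, 0.0, 1.59]
force: [0.2, -1.9, -0.7]
grip_width: 0.0499
grip_force: 0.7
```

Emit:
carry_out --plan '[[[1, 0, 0, 0, 0, 0, 50], [1, 0, 0, 0, 0, 0, 50]]]'

```text
time_s: 9.22
ee_pos: [0.4729, -0.2502, 0.0167]
eef_rot: [3.142, 0.0, 1.59]
force: [0.4, -1.1, -0.7]
grip_width: 0.0498
grip_force: 0.7
```

Emit:
carry_out --plan '[[[1, 0, 0, 0, 0, 0, 50], [1, 0, 0, 0, 0, 0, 50]]]'

```text
time_s: 9.38
ee_pos: [0.4727, -0.2497, 0.017]
eef_rot: [3.141, 0.003, 1.59]
force: [-5.0, -15.1, 0.2]
grip_width: 0.0503
grip_force: 7.9
```

Emit:
carry_out --plan '[[[1, 0, 0, 0, 0, 0, 50], [1, 0, 0, 0, 0, 0, 50], [0, 0, 0, 0, 0, 0, 50]]]'

```text
time_s: 9.63
ee_pos: [0.4725, -0.2494, 0.0172]
eef_rot: [3.141, 0.005, 1.589]
force: [-6.8, -22.6, -0.8]
grip_width: 0.0502
grip_force: 11.2
```

A hard stop at the expected home position (TCP at dock x of -99 mm). I'll back off, lift, and move aside to look.

Emit:
carry_out --plan '[[[-12, 0, 0, 0, 0, 0, 50], [-20, 0, 0, 0, 0, 0, 20], [0, 0, -24, 0, 0, 0, 0], [0, 0, -24, 0, 0, 0, 0], [0, 0, -24, 0, 0, 0, 0], [0, 0, -24, 0, 0, 0, 0], [0, 0, -24, 0, 0, 0, 0], [0, 0, -24, 0, 0, 0, 0], [0, 0, -24, 0, 0, 0, 0], [0, 0, -24, 0, 0, 0, 0], [0, 0, -24, 0, 0, 0, 0], [0, 0, -24, 0, 0, 0, 0], [-25, 0, 0, 0, 0, 0, 0], [-25, 0, 0, 0, 0, 0, 0], [-25, 0, 0, 0, 0, 0, 0], [-25, 0, 0, 0, 0, 0, 0], [-25, 0, 0, 0, 0, 0, 0], [-25, 0, 0, 0, 0, 0, 0], [-25, 0, 0, 0, 0, 0, 0], [0, 0, 0, 0, 0, 0, 0]]]'

```text
time_s: 11.3
ee_pos: [0.4758, -0.4565, 0.2552]
eef_rot: [-3.14, -0.001, 1.587]
force: [0.3, 0.3, -0.1]
grip_width: 0.0004
grip_force: 0.0
```

```bash
python3 - <<'E'
from h import *
snap('top','t3.png');snap('scene','s3.png')
a=cv2.imread('pics/t3.png')[215:305,295:400]; b=cv2.imread('pics/s3.png')[120:320,170:390]
cv2.imwrite('pics/j3.png',np.hstack([cv2.resize(a,(420,360),interpolation=2),cv2.resize(b,(380,360),interpolation=2)]))
E
```

```text
(no output)
```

View pics/j3.png

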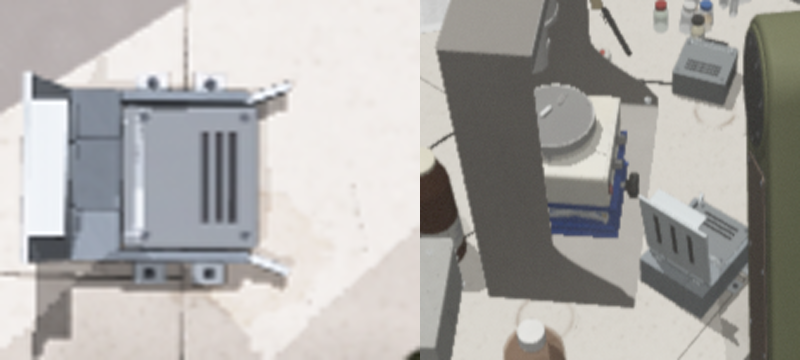

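The module is home: its front edge (col 123) is against the housing, and its rear (259) is about 6 mm beyond the wall ends (250). Before going behind the cover I'll locate the nearby microscope stand.

```bash
python3 - <<'E'
from h import *
k=load('s3');s=380/220
g=lambda l:(np.array(l)-[420,0])/s+[170,120]-.4
fl=pos(k,g([(635,306),(490,296)]),0);print(fl)
n=np.cross(fl[1]-fl[0],[0,0,1])
for q in [(552,245),(545,55),(440,50)]:
    P=pos(k,g([q]),0)[0];o=np.array(k['origin']);d=P-o
    print(o+d*(n@(fl[0]-o))/(n@d))
E
```

```text
[[ 0.49481847 -0.03967395  0.        ]
 [ 0.6752707   0.0751932   0.        ]]
[0.58891018 0.02022027 0.13637357]
[0.57265924 0.00987572 0.486591  ]
[0.67142096 0.07274264 0.48488957]
```

Emit:
carry_out --plan '[[[24.1, -1.8, 0, 0, 0, 0, 0], [24.1, -1.8, 0, 0, 0, 0, 0], [24.1, -1.8, 0, 0, 0, 0, 0], [24.1, -1.8, 0, 0, 0, 0, 0], [24.1, -1.8, 0, 0, 0, 0, 0], [24.1, -1.8, 0, 0, 0, 0, 0], [24.1, -1.8, 0, 0, 0, 0, 0], [24.1, -1.8, 0, 0, 0, 0, 0], [24.1, -1.8, 0, 0, 0, 0, 0], [24.1, -1.8, 0, 0, 0, 0, 0], [24.1, -1.8, 0, 0, 0, 0, 0], [24.1, -1.8, 0, 0, 0, 0, 0], [24.1, -1.8, 0, 0, 0, 0, 0], [24.1, -1.8, 0, 0, 0, 0, 0], [24.1, -1.8, 0, 0, 0, 0, 0], [24.1, -1.8, 0, 0, 0, 0, 0], [0, 0, 0, 0, 0, 0, 0]]]'

```text
time_s: 12.82
ee_pos: [0.4398, -0.0646, 0.2571]
eef_rot: [3.14, -0.001, 1.593]
force: [0.4, 0.2, 0.3]
grip_width: 0.0003
grip_force: 0.0
```

Emit:
carry_out --plan '[[[0, 0, 22, 0, 0, 0, 0], [0, 0, 22, 0, 0, 0, 0], [0, 0, 22, 0, 0, 0, 0], [0, 0, 22, 0, 0, 0, 0], [-12, 0, 0, 0, 0, 0, 0], [-12, 0, 0, 0, 0, 0, 0], [-8, 0, 0, 0, 0, 0, 0], [-8, 0, 0, 0, 0, 0, 0], [-8.5, 0, 0, 0, 0, 0, 0], [-11, 0, 1.7, 0, 0, 0, 0], [-11, 0, 1.7, 0, 0, 0, 0], [0, 0, 0, 0, 0, 0, 0]]]'

```text
time_s: 13.82
ee_pos: [0.4418, -0.1404, 0.1648]
eef_rot: [-3.141, 0.0, 1.589]
force: [-1.1, -0.2, 0.4]
grip_width: 0.0002
grip_force: 0.0
```

Emit:
carry_out --plan '[[[-10.3, 0, 3.7, 0, 0, 0, 0], [-10.3, 0, 3.7, 0, 0, 0, 0], [-9.4, 0, 5.8, 0, 0, 0, 0], [-9.4, 0, 5.8, 0, 0, 0, 0], [-8, 0, 7.5, 0, 0, 0, 0], [-8, 0, 7.5, 0, 0, 0, 0], [0, 0, 0, 0, 0, 0, 0]]]'

```text
time_s: 14.4
ee_pos: [0.4423, -0.1951, 0.1293]
eef_rot: [-3.139, -0.001, 1.589]
force: [-0.1, 1.4, -0.4]
grip_width: 0.0
grip_force: 0.0
```

Emit:
carry_out --plan '[[[-4, 0, 7, 0, 0, 0, 0], [-4, 0, 7, 0, 0, 0, 0], [-4, 0, 10, 0, 0, 0, 0], [-4, 0, 10, 0, 0, 0, 0], [-1.4, 0, 8, 0, 0, 0, 0], [-1.4, 0, 8, 0, 0, 0, 0], [-1, 0, 6, 0, 0, 0, 0], [0, 0, 0, 0, 0, 0, 0]]]'

```text
time_s: 15.07
ee_pos: [0.4429, -0.2137, 0.0739]
eef_rot: [-3.14, -0.001, 1.59]
force: [-0.1, 0.6, -0.6]
grip_width: 0.0004
grip_force: 0.0
```

Emit:
carry_out --plan '[[[0, 0, 3, 0, 0, 0, 0], [0, 0, 3, 0, 0, 0, 0], [0, 0, 2, 0, 0, 0, 0], [0, 0, 0, 0, 0, 0, 0]]]'

```text
time_s: 15.4
ee_pos: [0.4434, -0.2138, 0.067]
eef_rot: [-3.141, -0.0, 1.59]
force: [-0.0, -0.1, -0.0]
grip_width: 0.0006
grip_force: 0.0
```

Emit:
carry_out --plan '[[[0, 0, 2, 0, 0, 0, 0], [0, 0, 2, 0, 0, 0, 0], [0, 0, 1, 0, 0, 0, 0], [0, 0, 0, 0, 0, 0, 0]]]'

```text
time_s: 15.73
ee_pos: [0.4433, -0.2139, 0.062]
eef_rot: [-3.141, -0.0, 1.59]
force: [-0.3, -0.1, 0.2]
grip_width: 0.0003
grip_force: 0.0
```

```bash
python3 - <<'E'
from h import *
snap('top','t4.png');snap('scene','s4.png')
a=cv2.imread('pics/t4.png')[215:305,285:390]; b=cv2.imread('pics/s4.png')[180:320,270:390]
cv2.imwrite('pics/j4.png',np.hstack([cv2.resize(a,(420,360),interpolation=2),cv2.resize(b,(309,360),interpolation=2)]))
E
```

```text
(no output)
```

View pics/j4.png

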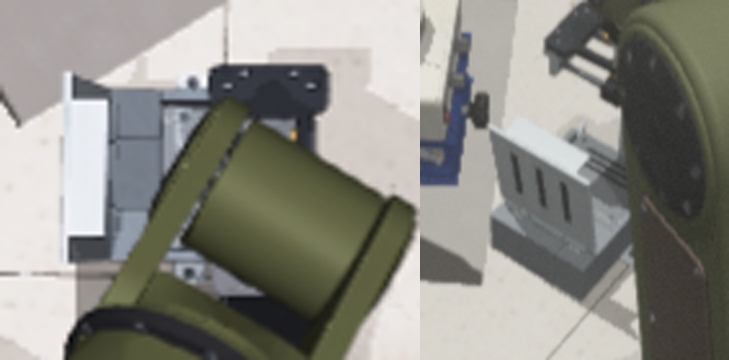

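The cover is still upright with its edge at col 65, so the finger passed it without moving it. I'll recheck the cover's geometry from both views.

```bash
python3 - <<'E'
from h import *
p=[.4728,-.1506,1.588];R=np.array([[np.cos(p[2]),-np.sin(p[2])],[np.sin(p[2]),np.cos(p[2])]])
c=load('t4');k=load('s4')
f=lambda l:np.array(l)/4+[285,215]-.4
g=lambda l:(np.array(l)-[420,0])/(309/120)+[270,180]-.4
def tri(a,b):
    r=least_squares(lambda P:np.r_[(proj(c,[P])-a).ravel(),(proj(k,[P])-b).ravel()],[.45,-.1,.15]);P=r.x
    print('world',P.round(4),'dock',((P[:2]-p[:2])@R).round(4),'res',r.fun.round(1))
# outer free-edge corners far (+x world) and near
tri(f([(66,73)]),g([(488,128)])); tri(f([(64,262)]),g([(588,255)]))
for w in('t3','t4'):
    print(proj(c,T(p,[[.035-.1325*np.cos(a),y,.06+.1325*np.sin(a)] for a in(1.5,1.6,1.7,1.8) for y in(-.0565,.0565)])).round(1).tolist()) if w=='t3' else 0
e=telemetry.get_obs();print(e['ee_pos'],e['qpos'])
print(proj(c,[e['ee_pos']]),proj(c,[e['ee_pos']+[0,0,.1]]))
E
```

```text
world [ 0.5284 -0.0952  0.1881] dock [ 0.0545 -0.0566] res [-0.1 -0.1  0.1  0. ]
world [ 0.4129 -0.0921  0.0906] dock [0.0595 0.0588] res [ 0.5  0.9 -0.9 -0.1]
[[313.2, 232.6], [313.1, 280.8], [307.5, 232.6], [307.4, 280.8], [302.0, 232.6], [301.8, 280.8], [296.5, 232.7], [296.3, 280.8]]
[ 0.44343596 -0.21394201  0.06226392] [-5.23942875e-01  3.05102594e-01  1.80281291e+00  2.99674950e-05
  1.03367538e+00 -5.42977614e-01]
[[348.71924082 269.85062489]] [[350.37491535 269.69791804]]
```

Both views put the cover edge at dock x = 54 mm and z = 188 mm, so the geometry was right. I'll repeat slowly, lower on the plate, and stop after each step to read the force.

Emit:
carry_out --plan '[[[0, 0, -24, 0, 0, 0, 0], [0, 0, -24, 0, 0, 0, 0], [0, 0, -24, 0, 0, 0, 0], [0, 0, -24, 0, 0, 0, 0], [0, 0, -24, 0, 0, 0, 0], [0, 0, -24, 0, 0, 0, 0], [0, 0, -24, 0, 0, 0, 0], [0, 0, -27, 0, 0, 0, 0], [25, 2.5, 0, 0, 0, 0, 0], [25, 2.5, 0, 0, 0, 0, 0], [25, 2.5, 0, 0, 0, 0, 0], [25, 2.5, 0, 0, 0, 0, 0], [25, 2.5, 0, 0, 0, 0, 0], [25, 2.5, 0, 0, 0, 0, 0], [0, 0, 0, 0, 0, 0, 0], [0, 0, 0, 0, 0, 0, 0]]]'

```text
time_s: 17.17
ee_pos: [0.4556, -0.063, 0.2575]
eef_rot: [3.141, 0.0, 1.592]
force: [-0.5, 0.6, -0.1]
grip_width: 0.0005
grip_force: 0.0
```

Emit:
carry_out --plan '[[[0, 0, 20, 0, 0, 0, 0], [0, 0, 20, 0, 0, 0, 0], [0, 0, 20, 0, 0, 0, 0], [0, 0, 20, 0, 0, 0, 0], [0, 0, 20, 0, 0, 0, 0], [0, 0, 5, 0, 0, 0, 0], [0, 0, 0, 0, 0, 0, 0], [0, 0, 0, 0, 0, 0, 0]]]'

```text
time_s: 17.83
ee_pos: [0.4559, -0.0643, 0.1531]
eef_rot: [3.141, 0.0, 1.589]
force: [0.3, -0.9, 1.0]
grip_width: 0.0005
grip_force: 0.0
```

Emit:
carry_out --plan '[[[-7, 0, 0, 0, 0, 0, 0], [-7, 0, 0, 0, 0, 0, 0], [-7, 0, 0, 0, 0, 0, 0], [-7, 0, 0, 0, 0, 0, 0], [-7, 0, 0, 0, 0, 0, 0], [0, 0, 0, 0, 0, 0, 0]]]'

```text
time_s: 18.33
ee_pos: [0.4563, -0.1, 0.1524]
eef_rot: [3.141, 0.0, 1.589]
force: [0.4, -1.3, -0.2]
grip_width: 0.0007
grip_force: 0.0
```

```bash
python3 - <<'E'
from h import *
snap('top','t5.png');snap('scene','s5.png')
a=cv2.imread('pics/t5.png')[215:305,285:390]; b=cv2.imread('pics/s5.png')[150:310,250:400]
cv2.imwrite('pics/j5.png',np.hstack([cv2.resize(a,(420,360),interpolation=2),cv2.resize(b,(338,360),interpolation=2)]))
E
```

```text
(no output)
```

View pics/j5.png

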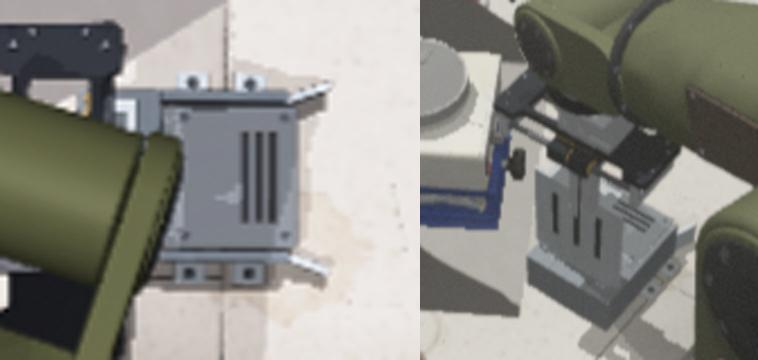

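In this view the plate's edge and lip have moved from col 65 to about 115, with the finger against the outer face at about (580,195). So the cover is now moving. I'll follow the arc at a smaller radius, checking as I go.

Emit:
carry_out --plan '[[[-5.8, 0, 0, 0, 0, 0, 0], [-5.8, 0, 0, 0, 0, 0, 0], [-6, 0, 1, 0, 0, 0, 0], [-6, 0, 1, 0, 0, 0, 0], [-6, 0, 1, 0, 0, 0, 0], [-6, 0, 2, 0, 0, 0, 0], [-6, 0, 2, 0, 0, 0, 0], [-6, 0, 2, 0, 0, 0, 0], [0, 0, 0, 0, 0, 0, 0]]]'

```text
time_s: 19.18
ee_pos: [0.457, -0.1473, 0.1427]
eef_rot: [-3.141, 0.0, 1.589]
force: [0.4, 0.4, 0.3]
grip_width: 0.0003
grip_force: 0.0
```

```bash
python3 - <<'E'
from h import *
snap('top','t6.png');snap('scene','s6.png')
b=cv2.imread('pics/s6.png')[170:310,270:400]
b=cv2.imread('pics/s6.png')[160:310,260:400]
cv2.imwrite('pics/j6.png',cv2.resize(b,(560,600),interpolation=2))
E
```

```text
(no output)
```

View pics/j6.png

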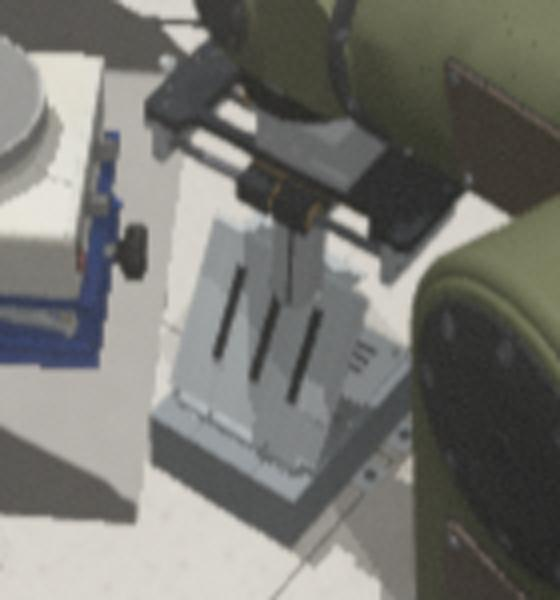

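The picture shows the cover leaning over the module, with the finger pressing on its outer face at about (300,280). I'll continue along the arc.

Emit:
carry_out --plan '[[[-5.8, 0, 3.2, 0, 0, 0, 0], [-5.8, 0, 3.2, 0, 0, 0, 0], [-5.8, 0, 3.2, 0, 0, 0, 0], [-4.7, 0, 4.3, 0, 0, 0, 0], [-4.7, 0, 4.3, 0, 0, 0, 0], [-4.7, 0, 4.3, 0, 0, 0, 0], [-3.7, 0, 5.1, 0, 0, 0, 0], [-3.7, 0, 5.1, 0, 0, 0, 0], [-3.7, 0, 5.1, 0, 0, 0, 0], [0, 0, 0, 0, 0, 0, 0]]]'

```text
time_s: 20.12
ee_pos: [0.4574, -0.1892, 0.1042]
eef_rot: [-3.14, -0.001, 1.589]
force: [-0.3, 0.1, 0.6]
grip_width: 0.001
grip_force: 0.0
```

Emit:
carry_out --plan '[[[-2.6, 0, 5.7, 0, 0, 0, 0], [-2.6, 0, 5.7, 0, 0, 0, 0], [-2.6, 0, 5.7, 0, 0, 0, 0], [-1.1, 0, 4.6, 0, 0, 0, 0], [-1.1, 0, 4.6, 0, 0, 0, 0], [-1.1, 0, 4.6, 0, 0, 0, 0], [-1.1, 0, 4.6, 0, 0, 0, 0], [0, 0, 0, 0, 0, 0, 0]]]'

```text
time_s: 20.78
ee_pos: [0.4578, -0.201, 0.069]
eef_rot: [-3.14, -0.001, 1.59]
force: [-0.4, -0.2, 0.1]
grip_width: 0.0005
grip_force: 0.0
```

Emit:
carry_out --plan '[[[0, 0, 2, 0, 0, 0, 0], [0, 0, 2, 0, 0, 0, 0], [0, 0, 2, 0, 0, 0, 0], [0, 0, 0, 0, 0, 0, 0]]]'

```text
time_s: 21.12
ee_pos: [0.4581, -0.201, 0.0637]
eef_rot: [-3.141, -0.0, 1.59]
force: [0.3, 0.8, 0.8]
grip_width: 0.0003
grip_force: 0.2
```

Emit:
carry_out --plan '[[[0, 0, 1.5, 0, 0, 0, 0], [0, 0, 1.5, 0, 0, 0, 0], [0, 0, 0, 0, 0, 0, 0]]]'

```text
time_s: 21.37
ee_pos: [0.4581, -0.201, 0.0607]
eef_rot: [-3.141, -0.0, 1.59]
force: [-0.7, -0.5, 0.8]
grip_width: 0.0001
grip_force: 0.3
```

```bash
cat > chk.py <<'E'
from h import *
n=sys.argv[1]
p=[.4728,-.1506,1.588]
for cam in('top','scene'):
    snap(cam,cam[0]+n+'.png'); c=load(cam[0]+n); g=cv2.cvtColor(c['pixels'],cv2.COLOR_RGB2GRAY)
    # profiles along dock x at z=.0625 for several dock y
    for y in(-.045,-.02,.04):
        xs=np.arange(-.12,.061,.01); uv=proj(c,T(p,[[x,y,.0625] for x in xs]))
        print(cam,y,[int(cv2.getRectSubPix(g,(3,3),tuple(map(float,q))).mean()) for q in uv])
E
python3 chk.py 7; python3 - <<'E'
from h import *
e=telemetry.get_obs();print(e['force'],e['ee_pos'])
E
```

```text
top -0.045 [205, 175, 116, 180, 50, 161, 114, 70, 77, 67, 91, 90, 163, 226, 226, 194, 151, 154, 229]
top -0.02 [203, 161, 76, 74, 82, 88, 93, 97, 103, 109, 82, 91, 92, 89, 225, 186, 138, 150, 231]
top 0.04 [92, 58, 101, 94, 87, 81, 75, 67, 58, 47, 71, 220, 228, 212, 87, 93, 106, 152, 221]
scene -0.045 [72, 178, 170, 160, 174, 184, 206, 217, 222, 224, 224, 224, 223, 223, 222, 192, 151, 160, 115]
scene -0.02 [54, 59, 82, 103, 119, 130, 131, 151, 159, 160, 215, 224, 223, 223, 223, 192, 138, 155, 114]
scene 0.04 [50, 51, 52, 53, 54, 53, 58, 69, 71, 108, 218, 224, 225, 224, 224, 195, 155, 160, 122]
[ 0.03123838 -0.20314379 -0.09255831] [ 0.45813324 -0.20101546  0.06087788]
```

Emit:
carry_out --plan '[[[0, 0, 1.5, 0, 0, 0, 0], [0, 0, 1.5, 0, 0, 0, 0], [0, 0, 0, 0, 0, 0, 0]]]'

```text
time_s: 21.72
ee_pos: [0.4581, -0.201, 0.0577]
eef_rot: [-3.141, -0.0, 1.59]
force: [0.4, 0.2, 0.9]
grip_width: 0.0004
grip_force: 0.3
```

Emit:
carry_out --plan '[[[0, 0, 1.5, 0, 0, 0, 0], [0, 0, 1.5, 0, 0, 0, 0], [0, 0, 0, 0, 0, 0, 0]]]'

```text
time_s: 21.97
ee_pos: [0.4581, -0.201, 0.0546]
eef_rot: [-3.141, -0.0, 1.59]
force: [0.8, 0.0, 1.4]
grip_width: 0.0006
grip_force: 0.2
```

```bash
python3 - <<'E'
from h import *
p=[.4728,-.1506,1.588]
def cov(a,r,y): return [.035-r*np.cos(a)+.0025*np.sin(a), y, .06+r*np.sin(a)+.0025*np.cos(a)]
for n in('s0x','s3','s4','s6','s7'):
    try:c=load(n)
    except Exception: continue
    g=cv2.cvtColor(c['pixels'],cv2.COLOR_RGB2GRAY)
    uv=proj(c,T(p,[[x,-.045,.0625] for x in np.arange(-.12,.061,.01)]));print(n,'flat',[int(g[int(v+.5),int(u+.5)]) for u,v in uv])
    for a in (0,.1,.2,.4,.7,1.1,1.7):  # points on slots (dark) & between, plus across free edge
        uv=proj(c,T(p,[cov(a,r,-.045) for r in(.12,.129,.136,.145)]));print('   a',a,[c['pixels'][int(v+.5),int(u+.5)].tolist() for u,v in uv])
E
```

```text
s3 flat [212, 211, 211, 203, 189, 105, 172, 222, 223, 207, 109, 66, 109, 106, 90, 108, 113, 162, 105]
   a 0 [[208, 213, 213], [207, 204, 197], [214, 211, 203], [215, 211, 204]]
   a 0.1 [[207, 205, 199], [214, 209, 202], [216, 212, 205], [217, 213, 206]]
   a 0.2 [[216, 213, 205], [214, 212, 203], [215, 211, 204], [214, 211, 204]]
   a 0.4 [[216, 213, 205], [214, 210, 202], [215, 212, 204], [213, 210, 203]]
   a 0.7 [[215, 211, 205], [215, 212, 205], [211, 208, 200], [215, 211, 203]]
   a 1.1 [[216, 212, 204], [214, 211, 203], [216, 211, 204], [216, 212, 205]]
   a 1.7 [[109, 111, 112], [140, 143, 143], [200, 203, 202], [181, 178, 172]]
s4 flat [211, 211, 193, 184, 174, 94, 168, 221, 222, 206, 103, 64, 107, 106, 89, 108, 113, 160, 105]
   a 0 [[191, 194, 194], [188, 185, 178], [213, 208, 201], [215, 211, 203]]
   a 0.1 [[190, 187, 182], [211, 206, 199], [215, 212, 204], [215, 212, 205]]
   a 0.2 [[206, 202, 194], [215, 211, 204], [213, 210, 202], [214, 211, 203]]
   a 0.4 [[216, 213, 205], [212, 209, 201], [214, 210, 202], [155, 152, 147]]
   a 0.7 [[214, 211, 204], [214, 211, 203],
[... 726 characters left out ...]
.7 [[168, 164, 158], [182, 178, 171], [181, 178, 171], [179, 176, 170]]
s7 flat [58, 182, 182, 180, 202, 190, 213, 228, 226, 226, 225, 224, 224, 223, 223, 195, 140, 160, 107]
   a 0 [[187, 192, 192], [173, 178, 178], [145, 149, 149], [179, 183, 183]]
   a 0.1 [[206, 211, 211], [204, 208, 209], [179, 183, 184], [56, 56, 52]]
   a 0.2 [[208, 213, 214], [182, 187, 188], [58, 58, 56], [54, 55, 54]]
   a 0.4 [[205, 209, 210], [69, 70, 69], [59, 62, 61], [63, 65, 65]]
   a 0.7 [[215, 212, 204], [209, 206, 198], [110, 111, 112], [210, 207, 199]]
   a 1.1 [[215, 212, 204], [214, 210, 202], [216, 212, 204], [200, 196, 189]]
   a 1.7 [[170, 166, 160], [180, 177, 171], [182, 179, 172], [181, 177, 171]]
```

```bash
python3 - <<'E'
from h import *
c=load('s6')
for dz in(0,.02,.04): print(dz,(proj(c,[[.457,-.1473,.1427+dz]])-[260,160])*4)
E
```

```text
0 [[292.61937171 327.97473797]]
0.02 [[293.85076887 306.96315598]]
0.04 [[295.10907047 285.48687471]]
```

Emit:
carry_out --plan '[[[0, 0, 1.5, 0, 0, 0, 0], [0, 0, 1.5, 0, 0, 0, 0], [0, 0, 1.5, 0, 0, 0, 0], [0, 0, 0, 0, 0, 0, 0]]]'

```text
time_s: 22.3
ee_pos: [0.4581, -0.201, 0.0501]
eef_rot: [-3.141, -0.0, 1.59]
force: [-0.1, -0.8, 0.8]
grip_width: 0.0004
grip_force: 0.2
```

The view shows the finger tip about 20 mm above the stated TCP, which explains both the earlier miss and the lack of force now. The cover is still slightly open, so I'll keep pressing down.

Emit:
carry_out --plan '[[[0, 0, 1.5, 0, 0, 0, 0], [0, 0, 1.5, 0, 0, 0, 0], [0, 0, 1.5, 0, 0, 0, 0], [0, 0, 0, 0, 0, 0, 0]]]'

```text
time_s: 22.63
ee_pos: [0.4581, -0.201, 0.0456]
eef_rot: [-3.141, -0.0, 1.59]
force: [0.5, -0.2, 0.3]
grip_width: 0.0005
grip_force: 0.1
```

Emit:
carry_out --plan '[[[0, 0, 1.5, 0, 0, 0, 0], [0, 0, 1.5, 0, 0, 0, 0], [0, 0, 0, 0, 0, 0, 0]]]'

```text
time_s: 22.88
ee_pos: [0.4581, -0.201, 0.0427]
eef_rot: [-3.141, -0.0, 1.59]
force: [0.1, 0.3, -0.5]
grip_width: 0.0005
grip_force: 0.1
```

Emit:
carry_out --plan '[[[0, 0, 1.5, 0, 0, 0, 0], [0, 0, 1, 0, 0, 0, 0], [0, 0, 0, 0, 0, 0, 0]]]'

```text
time_s: 23.13
ee_pos: [0.4581, -0.201, 0.0402]
eef_rot: [-3.141, -0.0, 1.59]
force: [0.1, 1.0, -0.4]
grip_width: 0.0008
grip_force: 0.1
```

Emit:
carry_out --plan '[[[0, 0, 1.5, 0, 0, 0, 0], [0, 0, 1, 0, 0, 0, 0], [0, 0, 0, 0, 0, 0, 0]]]'

```text
time_s: 23.38
ee_pos: [0.4581, -0.201, 0.0377]
eef_rot: [-3.141, -0.0, 1.59]
force: [-0.4, 0.1, -0.2]
grip_width: 0.0003
grip_force: 0.1
```

Emit:
carry_out --plan '[[[0, 0, 1.5, 0, 0, 0, 0], [0, 0, 1, 0, 0, 0, 0], [0, 0, 0, 0, 0, 0, 0]]]'

```text
time_s: 23.63
ee_pos: [0.4581, -0.201, 0.0352]
eef_rot: [-3.141, -0.0, 1.59]
force: [-0.4, -0.8, -0.1]
grip_width: 0.0003
grip_force: 0.0
```

```bash
cat > ang.py <<'E'
from h import *
n=sys.argv[1]
p=[.4728,-.1506,1.588]
if len(sys.argv)<3:
    for cam in('top','scene'): snap(cam,cam[0]+n+'.png')
A=np.arange(0,1.9,.02)
def pt(a,r,y,h=.0025): return [.035-r*np.cos(a)+h*np.sin(a), y, .06+r*np.sin(a)+h*np.cos(a)]
for cam in('t','s'):
    c=load(cam+n); L=cv2.GaussianBlur(c['pixels'],(3,3),0).astype(np.float32)
    def s(P): 
        uv=proj(c,T(p,P)).astype(np.float32); return cv2.remap(L,uv[:,0],uv[:,1],1).reshape(-1,3)
    for nm,f in (('free',lambda a,d:[pt(a,.1325+d,y) for y in np.linspace(-.054,.054,25)]),('far',lambda a,d:[pt(a,r,-.0565-d) for r in np.linspace(.03,.13,25)]),('near',lambda a,d:[pt(a,r,.0565+d) for r in np.linspace(.03,.13,25)])):
        sc=[np.median(np.abs(s(f(a,.004))-s(f(a,-.004))).sum(1)) for a in A]; o=np.argsort(sc)[::-1][:6]
        print(n,cam,nm,[(round(float(A[i]),2),int(sc[i])) for i in o], [int(x) for x in sc[:16]])
E
python3 ang.py 3 x; python3 ang.py 7 x; python3 ang.py 8
```

```text
3 t free [(0.36, 158), (0.34, 153), (0.32, 148), (0.3, 146), (0.38, 142), (0.28, 139)] [73, 71, 71, 72, 73, 77, 78, 82, 88, 95, 103, 112, 122, 130, 139, 146]
3 t far [(1.64, 220), (1.66, 219), (1.68, 219), (1.7, 211), (1.62, 207), (1.72, 201)] [186, 184, 180, 177, 175, 175, 172, 167, 172, 171, 171, 172, 173, 171, 165, 161]
3 t near [(1.72, 190), (1.7, 189), (1.76, 189), (1.68, 189), (1.74, 189), (1.78, 189)] [52, 52, 49, 48, 48, 50, 50, 50, 48, 49, 50, 51, 52, 50, 49, 49]
3 s free [(1.72, 154), (1.7, 118), (1.74, 98), (1.68, 51), (1.76, 30), (1.52, 22)] [2, 2, 2, 2, 2, 3, 3, 3, 3, 3, 3, 2, 2, 1, 2, 2]
3 s far [(1.7, 145), (1.68, 145), (1.66, 131), (1.72, 130), (1.64, 96), (1.74, 95)] [11, 6, 3, 4, 3, 3, 4, 2, 3, 3, 3, 3, 3, 3, 3, 3]
3 s near [(0.0, 152), (0.02, 139), (0.04, 125), (1.7, 120), (1.68, 119), (1.72, 115)] [152, 139, 125, 108, 94, 78, 63, 49, 40, 38, 27, 18, 18, 16, 15, 11]
7 t free [(1.66, 42), (1.64, 22), (0.3, 20), (0.2, 20), (0.36, 19), (0.18, 19)] [15, 14, 14, 14, 15, 15, 16, 14, 14, 19, 20, 14, 15, 16, 18, 20]
7 t far [(1.52, 112), (1.54, 110), (1.5, 109), (0.08, 99)
[... 811 characters left out ...]
 112), (1.54, 110), (1.5, 110), (1.56, 98), (1.48, 93), (1.58, 78)] [41, 41, 41, 41, 41, 41, 41, 41, 41, 41, 51, 42, 43, 41, 31, 30]
8 t near [(1.52, 148), (1.54, 148), (1.5, 147), (1.48, 143), (1.56, 142), (1.46, 136)] [45, 46, 46, 46, 47, 47, 48, 52, 50, 48, 46, 44, 45, 45, 47, 48]
8 s free [(1.2, 118), (1.18, 106), (1.22, 59), (1.16, 48), (1.1, 38), (1.24, 36)] [4, 7, 7, 7, 5, 6, 5, 4, 3, 4, 3, 3, 3, 3, 3, 4]
8 s far [(1.54, 79), (1.52, 77), (1.56, 66), (1.5, 63), (1.7, 63), (1.68, 61)] [37, 34, 43, 34, 32, 27, 25, 18, 15, 15, 14, 13, 9, 10, 10, 12]
8 s near [(1.48, 78), (1.5, 77), (1.52, 72), (1.58, 63), (1.46, 61), (1.6, 47)] [12, 12, 13, 15, 14, 15, 12, 9, 9, 11, 12, 13, 15, 12, 10, 7]
```

Emit:
carry_out --plan '[[[0, 0, 1.5, 0, 0, 0, 0], [0, 0, 1.5, 0, 0, 0, 0], [0, 0, 0, 0, 0, 0, 0]]]'

```text
time_s: 23.98
ee_pos: [0.4584, -0.2012, 0.0337]
eef_rot: [3.141, 0.0, 1.59]
force: [-6.4, 3.4, 19.7]
grip_width: 0.0003
grip_force: 9.6
```

Emit:
carry_out --plan '[[[0, 0, 1.5, 0, 0, 0, 0], [0, 0, 1.5, 0, 0, 0, 0], [0, 0, 0, 0, 0, 0, 0]]]'

```text
time_s: 24.23
ee_pos: [0.4586, -0.2013, 0.0332]
eef_rot: [3.14, 0.001, 1.59]
force: [-20.9, 9.5, 56.3]
grip_width: 0.0007
grip_force: 27.7
```

A firm stop at 56 N. I'll lift straight up, move clear, and measure the cover angle.

Emit:
carry_out --plan '[[[0, 0, -8, 0, 0, 0, 0], [0, 0, -24, 0, 0, 0, 0], [0, 0, -24, 0, 0, 0, 0], [0, 0, -24, 0, 0, 0, 0], [0, 0, -24, 0, 0, 0, 0], [0, 0, -24, 0, 0, 0, 0], [0, 0, -24, 0, 0, 0, 0], [0, 0, -24, 0, 0, 0, 0], [0, 0, -24, 0, 0, 0, 0], [-25, 0, 0, 0, 0, 0, 0], [-25, 0, 0, 0, 0, 0, 0], [-25, 0, 0, 0, 0, 0, 0], [-25, 0, 0, 0, 0, 0, 0], [-25, 0, 0, 0, 0, 0, 0], [-25, 0, 0, 0, 0, 0, 0], [-25, 0, 0, 0, 0, 0, 0], [-25, 0, 0, 0, 0, 0, 0], [-25, 0, 0, 0, 0, 0, 0], [-25, 0, 0, 0, 0, 0, 0], [0, 0, 0, 0, 0, 0, 0]]]'

```text
time_s: 25.9
ee_pos: [0.4619, -0.4543, 0.228]
eef_rot: [-3.14, -0.001, 1.587]
force: [-0.0, -0.1, -0.1]
grip_width: 0.0006
grip_force: 0.0
```

```bash
python3 ang.py 9
```

```text
9 t free [(0.22, 98), (0.24, 98), (0.26, 98), (0.2, 96), (0.18, 93), (0.16, 89)] [77, 76, 76, 76, 77, 78, 80, 85, 89, 93, 96, 98, 98, 98, 78, 71]
9 t far [(1.52, 107), (1.54, 106), (1.5, 105), (1.56, 93), (1.48, 90), (1.58, 78)] [32, 31, 29, 28, 28, 26, 25, 26, 24, 25, 27, 30, 24, 27, 31, 26]
9 t near [(0.7, 326), (0.52, 324), (0.5, 323), (0.78, 321), (0.6, 321), (0.58, 321)] [298, 298, 300, 299, 302, 299, 298, 300, 297, 297, 294, 291, 300, 307, 307, 308]
9 s free [(0.0, 23), (1.82, 18), (0.02, 18), (1.2, 15), (1.22, 15), (1.84, 13)] [23, 18, 12, 8, 4, 3, 3, 2, 2, 2, 2, 1, 1, 1, 1, 2]
9 s far [(1.54, 78), (1.52, 77), (1.56, 65), (1.5, 62), (1.7, 62), (1.68, 59)] [24, 20, 16, 14, 12, 9, 7, 4, 3, 3, 3, 2, 2, 1, 2, 2]
9 s near [(0.0, 317), (0.02, 312), (0.04, 305), (0.06, 287), (0.08, 268), (0.1, 244)] [317, 312, 305, 287, 268, 244, 220, 194, 173, 161, 139, 118, 103, 91, 82, 74]
```

```bash
sed -i 's/np.arange(0,1.9,.02)/np.arange(-.12,.2,.02)/' ang.py; python3 ang.py 9 x | grep ' s \| free'; python3 - <<'E'
import sys; sys.path.insert(0,'.')
from h import *
# bystanders: compare before/after outside the arm
for a,b in(('top0','t9'),('scene0','s9')):
    A=load(a)['pixels'];B=load(b)['pixels'];d=np.abs(A.astype(int)-B).sum(2)
    R=dict(t=[('amber',212,240,22),('drop',240,287,8),('beaker',191,287,12),('timer',462,251,15),('mod2',450,182,22)],s=[('amber',238,327,22),('drop',297,342,10),('beaker',261,386,14),('timer',396,183,10)])[b[0]]
    print(b,[(n,int(np.median(d[v-r:v+r,u-r:u+r])),int(np.percentile(d[v-r:v+r,u-r:u+r],95))) for n,u,v,r in R])
E
```

```text
9 t free [(-0.1, 99), (-0.12, 98), (-0.08, 94), (0.18, 93), (0.16, 89), (-0.06, 89)] [98, 99, 94, 89, 84, 79, 77, 76, 76, 76, 77, 78, 80, 85, 89, 93]
9 s free [(-0.02, 25), (0.0, 23), (-0.04, 20), (0.02, 18), (0.04, 12), (-0.06, 12)] [2, 1, 5, 12, 20, 25, 23, 18, 12, 8, 4, 3, 3, 2, 2, 2]
9 s far [(-0.06, 27), (-0.04, 27), (-0.02, 26), (-0.08, 24), (0.0, 24), (-0.1, 21)] [18, 21, 24, 27, 27, 26, 24, 20, 16, 14, 12, 9, 7, 4, 3, 3]
9 s near [(-0.02, 321), (-0.04, 319), (0.0, 317), (0.02, 312), (-0.06, 309), (0.04, 305)] [254, 278, 299, 309, 319, 321, 317, 312, 305, 287, 268, 244, 220, 194, 173, 161]
t9 [('amber', 19, 33), ('drop', 19, 30), ('beaker', 30, 33), ('timer', 272, 615), ('mod2', 26, 32)]
s9 [('amber', 11, 21), ('drop', 11, 18), ('beaker', 12, 16), ('timer', 320, 388)]
```

```bash
python3 - <<'E'
from h import *
A=load('top0')['pixels'].astype(int)
for b in('t4','t8'):
    d=np.abs(A-load(b)['pixels']).sum(2)[236:266,447:477]; print(b,np.median(d),np.percentile(d,95))
if np.median(d)<60: print(ctrl.hand_in())
E
```

```text
t4 5.0 8.0
t8 4.0 7.0
the job is handed in; nothing more can be done
None
```

The module's plug is home in the socket and the cover is shut over it. The job was handed in at about 26 s of the 61 s allowed, and the bottles, beaker and timer did not move in the camera checks.

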